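# Set the unwinder brake and hold a label roll ready over the spindle

### The arm

A 6-joint arm with a two-finger parallel gripper is mounted at the origin on a cart in front of the work surface, level with it; the furniture and walls round the work are solid. World frame = base frame: x ahead of the robot, y to its left, z up, the work surface at z = 0. Lengths are in m, angles in rad, forces in N, time in s.
With the tool pointing down it reaches from about 0.35 to 0.975 m from the base axis. Payload 4.9 kg.
Tool frame: the origin (TCP) lies on the mounting face of the last link; the fingertips stand 173 mm ahead of it and the grasp point (between the pads) lies 155 mm ahead of it; z points along the fingers, y is the direction in which the jaws open and shut (so a half turn about z gives the same grasp; the last joint's range is limited). The gripper opens to 85 mm and grips with 20 to 120 N. Pads are 22 mm wide; open, the fingers measure 114 mm over their backs; the gripper's body (76 mm by 85 mm) begins 54 mm behind the grasp point. The pads swing forward as they close: fully open they stand 13 mm farther back than shut.
Start: joints at [1.161, 0.053, 1.613, -0, 1.476, -0.119], TCP at [0.179, 0.599, 0.405] pointing down, gripper open.
Joint ranges: [-3.01, 3.01], [-1.01, 2.22], [0.06, 2.58], [-1.02, 4.17], [0.09, 2.62], [-3.14, 3.14]. Speed limits (rad/s): [2.57, 2.57, 3.14, 3.14, 3.14, 3.14].

### API

Orientations are given as a unit quaternion [w, x, y, z].
In Python, from plant import manip gives the robot as it stands.
- The arm moves only by the tool play_rows, never from a script. Its argument "increments" is a list of rows, each an object with "offset": the shift along the tool's x, y, z in mm, a list of three; "twist": the turn about the tool's z in rad; "grip": the opening, from 0 (shut) to 1 (fully open). In form: [{"offset": [dx, dy, dz], "twist": twist, "grip": grip}, ...]. A call has 1 to 5 rows; each row is the pose to reach, as a shift and turn from the pose commanded when the call began, along the tool's axes at that moment; what a row does not reach only later rows make up. A row lasts 1/12 s, in which the tool goes at most 41.7 mm and 7.16 degrees, less where a joint would pass 70% of its speed; a pose out of reach is approached as far as the arm can. A call with a gripper value outside its range is refused whole. The fingers move at their own pace and stop on an object; the grip force is fixed at half the most. Time passes only in rows, so rows that repeat a pose let the fingers close. It gives the time, the measured TCP pose, the force and the opening at its end, in the units of the state.
- manip.state(): the state, without advancing time (a new reading comes with each control period).
- manip.grab_frame(name): name is "scene" or "top"; returns the picture (400x640x3 uint8, blue, green, red); there is no depth.
- manip.get_calibration(name): a dict with "fx", "fy", "cx", "cy" (pixels), "T" (4x4, takes a point from camera to world coordinates). Camera axes: x right, y down, z forward; pixel columns grow to the right and rows downward; lengths in m; the calibration is good to about 2 mm. A picture is of the moment at which its call begins. get_calibration takes no time and is no camera call.
- manip.job_done(): hands the job in, once; it reports no verdict.
Trained networks look in the newest picture that a camera, given by its name, has taken for a name from the list of things; names that differ only in an ending like _2 or _b are one class to them, and where a whole thing is asked for, a point or a joint stands for the part that bears it (a point fixed in the world has none). Each returns a list of dicts, best first, with "p" (0 to 1); they miss things now and then, are a little off and sometimes report something else, mostly with a low value. They report only what shows in the picture. A call takes as long as a camera call. They do not tell look-alikes from the thing itself.
- manip.boxes_of(query, camera): "xyz" ([x, y, z] in m, in the coordinates of the camera as it stood for that picture, good to about 4 mm: the middle of the surface that is visible of it).
- manip.tip_of(query, camera): "xyz" ([x, y, z] in m, in the coordinates of the camera as it stood for that picture, good to about 4 mm: a listed point, or the origin of a listed thing).
The state is a dict: "time": time; "joint_pos": joint angles; "joint_vel": joint speeds; "joint_efforts": joint torques, N m; "tool_pos": TCP position; "tool_rot": TCP orientation; "contact_force": force on the tool from outside, world axes, zero at the start; "ft_torque": the same for the moment, N m; "gripper_width": opening from 0.0 (shut) to 1.0 (fully open).
Only numpy, scipy, OpenCV 4.12 (cv2) and the standard library are available. Lean on these libraries where they do the work, as an engineer would, in place of code of your own. Each camera call takes 0.05 s, during which the arm holds its last target. There are 200 camera calls.

### The job

Turn the brake dial of the label unwinder to 4 and let go of it. Then pick up the small white label roll, lift it over the row of sauce bottles without disturbing them, and stop with it level and centred above the unwinder's spindle, with about a centimetre of air between the spindle's tip and the underside of the roll. Finish while still holding it there: it must not touch the unwinder and must not be let go.

Things in the scene. Friction and masses are not known exactly. Their poses are not given: they have to be found in the camera images.
- dial (a joint): unwinder's brake dial: upright black ribbed sleeve 40 mm in diameter, 34 mm high, orange pointer line, turning about the vertical. Value in rad = 0.5236 x the number pointed at (2.094 at 4); grows clockwise seen from above. Clicks at each whole number 0 to 6, springs into the nearest click when let go; about 0.1 N m to turn. Numbers on the base: 0 at +y of unwinder, 3 at +x, 6 at -y
- dial_grip (a point): point on the dial's axis at the height to grip it, 20 mm above the top of the base and 15 mm below the dial's top; it turns with the dial
- unwinder: label unwinder, fixed: grey base plate 220 x 110 x 20 mm, origin at the centre of its underside on the table; x (long side) runs from dial to spindle, z up. Dial axis at x = -55 mm, spindle axis at x = +55 mm; round the spindle's foot an aluminium disc 80 mm in diameter, its top 24 mm above the table
- spindle_tip (a point): centre of the top of the unwinder's upright steel spindle, 80 mm above the table; the spindle is 22 mm thick and tapers to 12 mm at this tip
- roll_center (a point): centre (half-way up, on the axis) of the small loose label roll: plain white, upright, 44 mm in diameter, 48 mm high, hole of about 24 mm along its axis (z), 60 g; it stands on the table to the right of the bottles. Its underside is 24 mm below this point. Grip it across its diameter from above
- bottle_0: sauce bottle 1 of 4 (counted from the robot), yellow cap, loose, 54 mm in diameter, 166 mm high, filled; origin at the centre of its underside. The four stand in a row that runs away from the robot, about 80 mm apart, between the roll and the unwinder; the roll must pass above this row, not round its ends
- bottle_1: sauce bottle 2 of 4 (counted from the robot), yellow cap, loose, 54 mm in diameter, 166 mm high, filled; origin at the centre of its underside. The four stand in a row that runs away from the robot, about 80 mm apart, between the roll and the unwinder; the roll must pass above this row, not round its ends
- bottle_2: sauce bottle 3 of 4 (counted from the robot), yellow cap, loose, 54 mm in diameter, 166 mm high, filled; origin at the centre of its underside. The four stand in a row that runs away from the robot, about 80 mm apart, between the roll and the unwinder; the roll must pass above this row, not round its ends
- bottle_3: sauce bottle 4 of 4 (counted from the robot), yellow cap, loose, 54 mm in diameter, 166 mm high, filled; origin at the centre of its underside. The four stand in a row that runs away from the robot, about 80 mm apart, between the roll and the unwinder; the roll must pass above this row, not round its ends
Not all that is in view belongs to the job. What is shaped like the bottle_1 but purple is not meant.

How it is judged:
By the outcome, as a careful person would: the job done as asked, in the order asked, and still so for the second after the job is handed in, while the arm keeps its last pose, push and grip.
It also fails if it takes over 64 s, if anything falls off the work surface, if the arm or the gripper's body presses on something with over 40 N, if the wrist force passes 120 N, or if a joint passes its speed limit or range.

## Working session

There is one attempt and no reset: what is moved stays moved. The work goes in short steps, Python scripts to look and compute and a tool call to move; the robot and the scene stay as the last step left them, time stands still between calls to the robot, and variables do not carry over. Pictures are saved under pics/ and viewed, about 8 in all and at most 12, crops included, and the job is handed in when it is done.

Besides the shell and the picture viewer there is one more tool, called after "Emit:" in YAML: its name, and indented under it one key for each argument. play_rows: Moves the arm, as the interface text tells. Its arguments: {"type":"object","properties":{"increments":{"type":"array"}},"required":["increments"]}

```bash
mkdir -p pics; cat > h.py <<'E'
import numpy as np, cv2
from plant import manip
def cal(c): return manip.get_calibration(c)
def w(c,p): T=np.array(cal(c)["T"]); return T[:3,:3]@np.array(p)+T[:3,3]
def px(c,p):
    k=cal(c);T=np.array(k["T"]);q=T[:3,:3].T@(np.array(p)-T[:3,3])
    return k["fx"]*q[0]/q[2]+k["cx"],k["fy"]*q[1]/q[2]+k["cy"]
def onz(c,u,v,z):
    k=cal(c);T=np.array(k["T"]);d=T[:3,:3]@np.array([(u-k["cx"])/k["fx"],(v-k["cy"])/k["fy"],1]);o=T[:3,3]
    return o+d*(z-o[2])/d[2]
E
python3 - <<'E'
from h import *
np.set_printoptions(precision=4,suppress=True)
for c in("scene","top"):
    f=manip.grab_frame(c);cv2.imwrite(f"pics/{c}0.png",f)
    print(c,np.array(cal(c)["T"]))
    for n in("dial_grip","unwinder","spindle_tip","roll_center","bottle_0"):
        for d in manip.tip_of(n,c):
            p=w(c,d["xyz"]); print(c,n,round(d["p"],2),p,np.round(px(c,p)))
print(manip.state())
E
```

```text
scene [[ 0.7245 -0.388   0.5696 -0.1081]
 [-0.6892 -0.4019  0.6029 -0.6407]
 [-0.005  -0.8294 -0.5586  0.6787]
 [ 0.      0.      0.      1.    ]]
scene dial_grip 0.68 [0.4731 0.1808 0.038 ] [256. 189.]
scene unwinder 0.73 [0.5296 0.1874 0.0002] [274. 192.]
scene roll_center 0.82 [ 0.4964 -0.2491  0.0243] [404. 277.]
scene bottle_0 0.96 [ 0.4021 -0.0758  0.002 ] [307. 265.]
scene bottle_0 0.87 [ 0.365  -0.2416  0.0017] [354. 319.]
scene bottle_0 0.71 [ 0.6326 -0.0927  0.0036] [386. 222.]
scene bottle_0 0.66 [ 0.5527 -0.0974  0.0038] [364. 238.]
scene bottle_0 0.56 [ 0.4792 -0.0899 -0.0006] [338. 253.]
top [[-0.0052 -0.9916  0.1294  0.3709]
 [-0.9999  0.0063  0.0078 -0.0187]
 [-0.0086 -0.1294 -0.9916  1.0505]
 [ 0.      0.      0.      1.    ]]
top dial_grip 0.62 [0.4652 0.1823 0.0412] [226. 220.]
top unwinder 0.7 [0.5267 0.1856 0.006 ] [228. 194.]
top spindle_tip 0.78 [0.5795 0.1914 0.0824] [218. 163.]
top roll_center 0.78 [ 0.4953 -0.2383  0.0284] [425. 206.]
top bottle_0 0.96 [ 0.477  -0.088  -0.0006] [354. 216.]
top bottle_0 0.87 [ 0.3618 -0.2391  0.0003] [425. 269.]
top bottle_0 0.84 [ 0.6303 -0.0948 -0.0013] [356. 147.]
top bottle_0 0.74 [ 0.5533 -0.1018  0.0049] [359. 181.]
top bottle_0 0.6 [ 0.406  -0.0776 -0.0023] [349. 249.]
{'time': 0.6, 'joint_pos': array([ 1.161 ,  0.0527,  1.6129, -0.    ,  1.476 , -0.119 ]), 'joint_vel': array([-0.0004, -0.0002, -0.0006,  0.0012, -0.0008, -0.0007]), 'joint_efforts': array([ -0.0013, -39.3414, -37.0226,  -0.0002,   0.0008,   0.    ]), 'tool_pos': array([0.1792, 0.5987, 0.4047]), 'tool_rot': array([ 0.    ,  0.1449,  0.9894, -0.    ]), 'contact_force': array([ 0.3352,  0.4655, -0.2977]), 'ft_torque': array([ 0.0018, -0.0175,  0.0108]), 'gripper_width': 1.0026675577984836}
```

View pics/scene0.png

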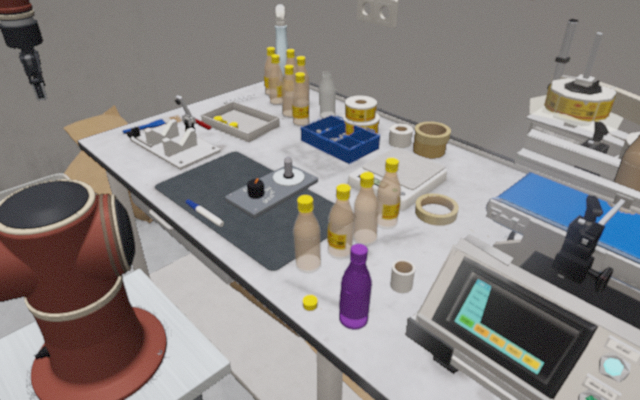

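View pics/top0.png

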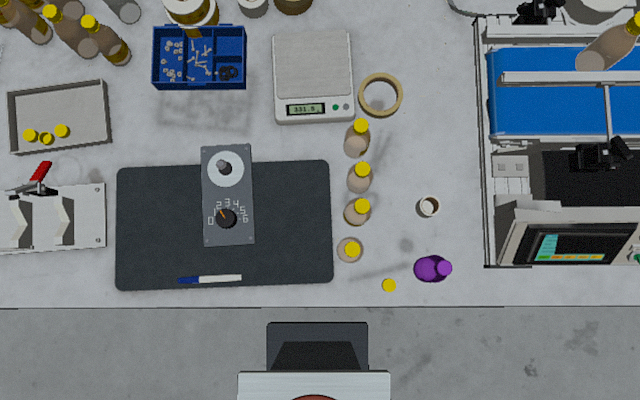

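The scene picture shows the bottle row, the purple look-alike at (355,290), and the unwinder at (273,187). Possible label rolls: a small white one right of the row at scene (403,275) / top (428,206), a white one far away at scene (400,135) / top (252,5), the tan tape at (437,210), and the large gold rolls. By the description I choose the one at top (428,206), and check it and the dial in a close crop.

```bash
python3 - <<'E'
from h import *
f=cv2.imread("pics/top0.png");s=cv2.imread("pics/scene0.png")
a=cv2.resize(f[135:255,190:265],None,fx=5,fy=5,interpolation=3)
b=cv2.resize(f[180:230,400:450],(400,300) and (300,300),interpolation=3)
c=cv2.resize(s[250:300,378:428],(300,300),interpolation=3)
cv2.imwrite("pics/c1.png",np.hstack([a,np.vstack([b,c])]))
E
```

```text
(no output)
```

View pics/c1.png

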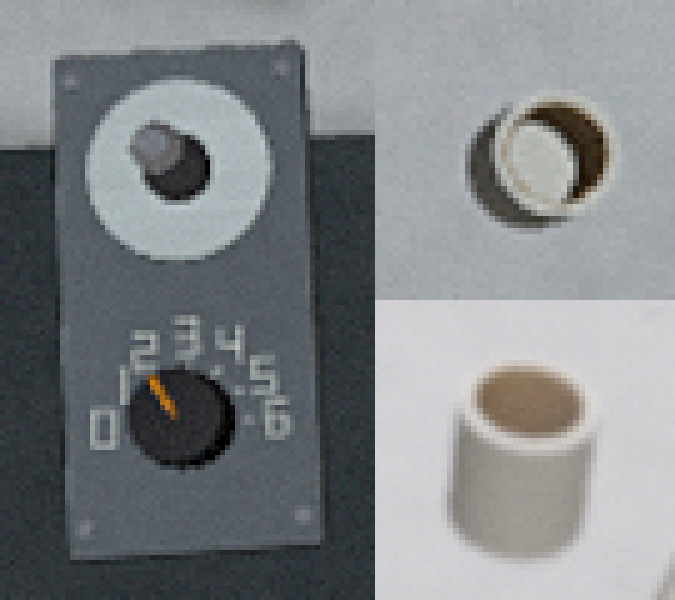

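The crop shows the roll to be white, upright and hollow as described. The dial pointer (crop (160,395)) is at 2, so the dial must turn 60° clockwise.

```bash
python3 - <<'E'
from h import *
np.set_printoptions(precision=4,suppress=True)
C=np.array([onz("top",190+u/5,135+v/5,.02) for u,v in[(53,60),(301,43),(322,542),(72,558)]])
print(C,"cen",C.mean(0)); ax=(C[0]+C[1]-C[2]-C[3])/2
print("len",np.linalg.norm(ax),"wid",np.linalg.norm(C[0]-C[1]),"yaw",np.arctan2(ax[1],ax[0]))
e=ax/np.linalg.norm(ax);print("dial",C.mean(0)-.055*e,"spindle",C.mean(0)+.055*e)
print("disc",onz("top",190+180/5,135+169/5,.024),"tip",onz("top",190+152/5,135+142/5,.08))
print("dialtop",onz("top",190+178/5,135+412/5,.055))
print("roll top",onz("top",430,205.8,.048),"scene",onz("scene",378+525/6-375/6,250+(407-300)/6,.048))
from scipy.spatial.transform import Rotation as R
s=manip.state();q=s["tool_rot"];M=R.from_quat(np.r_[q[1:],q[0]]).as_matrix();print(M)
E
```

```text
[[0.6283 0.2446 0.02  ]
 [0.6351 0.1364 0.02  ]
 [0.4179 0.1246 0.02  ]
 [0.4117 0.2309 0.02  ]] cen [0.5233 0.1841 0.02  ]
len 0.21733549097136337 wid 0.10847685154118326 yaw 0.05864628370528116
dial [0.4683 0.1809 0.02  ] spindle [0.5782 0.1873 0.02  ]
disc [0.5787 0.1874 0.024 ] tip [0.5787 0.1878 0.08  ]
dialtop [0.4702 0.18   0.055 ]
roll top [ 0.4926 -0.2441  0.048 ] scene [ 0.4935 -0.2458  0.048 ]
[[-0.958   0.2867 -0.    ]
 [ 0.2867  0.958  -0.0001]
 [-0.     -0.     -1.    ]]
```

Checks agree: the plate measures 217 x 108 mm, the spindle by three ways is (0.578,0.187), the dial (0.469,0.181), the roll (0.493,-0.245). Moving to above the dial.

Emit:
play_rows:
  increments:
    - {"offset": [-30,-24,0],"twist": 0,"grip": 1}
    - {"offset": [-60,-48,0],"twist": 0,"grip": 1}
    - {"offset": [-90,-72,0],"twist": 0,"grip": 1}
    - {"offset": [-120,-96,0],"twist": 0,"grip": 1}
    - {"offset": [-150,-120,0],"twist": 0,"grip": 1}

```text
time: 1.02
tool_pos: [0.289, 0.4393, 0.4048]
tool_rot: [0.0, 0.145, 0.99, 0.0]
contact_force: [0.0, -0.5, -0.5]
gripper_width: 1.003
```

Emit:
play_rows:
  increments:
    - {"offset": [-30,-24,0],"twist": 0,"grip": 1}
    - {"offset": [-60,-48,0],"twist": 0,"grip": 1}
    - {"offset": [-90,-72,0],"twist": 0,"grip": 1}
    - {"offset": [-120,-96,0],"twist": 0,"grip": 1}
    - {"offset": [-150,-120,0],"twist": 0,"grip": 1}

```text
time: 1.43
tool_pos: [0.3984, 0.2811, 0.4051]
tool_rot: [0.0, 0.145, 0.989, 0.0]
contact_force: [1.3, 0.2, -0.5]
gripper_width: 1.001
```

Emit:
play_rows:
  increments:
    - {"offset": [-30,-24,10],"twist": 0,"grip": 1}
    - {"offset": [-60,-48,20],"twist": 0,"grip": 1}
    - {"offset": [-98,-77,40],"twist": 0,"grip": 1}
    - {"offset": [-98,-77,70],"twist": 0,"grip": 1}
    - {"offset": [-98,-77,105],"twist": 0,"grip": 1}

```text
time: 1.85
tool_pos: [0.4718, 0.1787, 0.301]
tool_rot: [0.003, 0.147, 0.989, 0.001]
contact_force: [-0.2, -0.4, -0.7]
gripper_width: 1.004
```

Emit:
play_rows:
  increments:
    - {"offset": [0,0,0],"twist": 0,"grip": 1}
    - {"offset": [0,0,0],"twist": 0,"grip": 1}

```text
time: 2.02
tool_pos: [0.4688, 0.1806, 0.2979]
tool_rot: [-0.002, 0.145, 0.989, -0.001]
contact_force: [0.2, -0.5, 0.7]
gripper_width: 1.0
```

```bash
cat >> h.py <<'E'
from scipy.spatial.transform import Rotation as R
def to(p):
    s=manip.state();q=s["tool_rot"];M=R.from_quat(np.r_[q[1:],q[0]]).as_matrix()
    print("offset mm",np.round(1000*M.T@(np.array(p)-s["tool_pos"]),1),"pos",s["tool_pos"],"tooly",M[:,1],"z",M[:,2],"t",s["time"],"j6",s["joint_pos"][5],"F",s["contact_force"])
E
python3 - <<'E'
from h import *
np.set_printoptions(precision=4,suppress=True)
to([.469,.1808,.2])
E
```

```text
offset mm [-0.6  0.4 97.9] pos [0.4688 0.1806 0.2979] tooly [ 0.2871  0.9579 -0.0024] z [-0.005 -0.001 -1.   ] t 2.0167 j6 -1.0601322697689777 F [ 0.154  -0.4845  0.6752]
```

Emit:
play_rows:
  increments:
    - {"offset": [0,0,25],"twist": 0,"grip": 1}
    - {"offset": [0,0,50],"twist": 0,"grip": 1}
    - {"offset": [0,0,75],"twist": 0,"grip": 1}
    - {"offset": [0,0,95],"twist": 0,"grip": 1}
    - {"offset": [0,0,97],"twist": 0,"grip": 1}

```text
time: 2.43
tool_pos: [0.4689, 0.1815, 0.2017]
tool_rot: [-0.001, 0.144, 0.99, -0.001]
contact_force: [-1.7, 0.2, -0.2]
gripper_width: 1.005
```

Emit:
play_rows:
  increments:
    - {"offset": [0,0,0],"twist": 0,"grip": 0.7}
    - {"offset": [0,0,0],"twist": 0,"grip": 0.5}
    - {"offset": [0,0,0],"twist": 0,"grip": 0.35}
    - {"offset": [0,0,0],"twist": 0,"grip": 0.2}
    - {"offset": [0,0,0],"twist": 0,"grip": 0.2}

```text
time: 2.85
tool_pos: [0.4708, 0.1813, 0.2055]
tool_rot: [0.002, 0.145, 0.989, 0.001]
contact_force: [-1.9, 0.4, 7.7]
gripper_width: 0.446
```

Emit:
play_rows:
  increments:
    - {"offset": [0,0,0],"twist": 0,"grip": 0.2}
    - {"offset": [0,0,0],"twist": 0,"grip": 0.2}
    - {"offset": [0,0,0],"twist": 0,"grip": 0.2}

```text
time: 3.1
tool_pos: [0.4708, 0.1813, 0.2055]
tool_rot: [0.002, 0.145, 0.989, 0.001]
contact_force: [-2.2, -0.1, 7.1]
gripper_width: 0.449
```

Emit:
play_rows:
  increments:
    - {"offset": [0,0,-4],"twist": 0.09,"grip": 0.2}
    - {"offset": [0,0,-4],"twist": 0.18,"grip": 0.2}
    - {"offset": [0,0,-4],"twist": 0.27,"grip": 0.2}
    - {"offset": [0,0,-4],"twist": 0.36,"grip": 0.2}
    - {"offset": [0,0,-4],"twist": 0.45,"grip": 0.2}

```text
time: 3.52
tool_pos: [0.47, 0.1809, 0.2058]
tool_rot: [0.002, 0.364, 0.931, 0.001]
contact_force: [10.3, 2.4, -17.6]
gripper_width: 0.447
```

Emit:
play_rows:
  increments:
    - {"offset": [0,0,0],"twist": 0.09,"grip": 0.2}
    - {"offset": [0,0,0],"twist": 0.18,"grip": 0.2}
    - {"offset": [0,0,0],"twist": 0.27,"grip": 0.2}
    - {"offset": [0,0,0],"twist": 0.36,"grip": 0.2}
    - {"offset": [0,0,0],"twist": 0.45,"grip": 0.2}

```text
time: 3.93
tool_pos: [0.4699, 0.1808, 0.2057]
tool_rot: [0.002, 0.563, 0.827, 0.001]
contact_force: [9.2, 1.1, -15.3]
gripper_width: 0.44
```

Emit:
play_rows:
  increments:
    - {"offset": [0,0,0],"twist": 0.09,"grip": 0.2}
    - {"offset": [0,0,0],"twist": 0.15,"grip": 0.2}
    - {"offset": [0,0,0],"twist": 0.15,"grip": 0.2}
    - {"offset": [0,0,0],"twist": 0.15,"grip": 0.2}

```text
time: 4.27
tool_pos: [0.4698, 0.1807, 0.2057]
tool_rot: [0.001, 0.621, 0.783, 0.001]
contact_force: [8.7, 2.2, -15.8]
gripper_width: 0.449
```

```bash
python3 - <<'E'
from h import *
np.set_printoptions(precision=4,suppress=True)
to([.469,.1808,.2])
print(manip.state()["ft_torque"])
E
```

```text
offset mm [ 0.2 -0.8  5.7] pos [0.4698 0.1807 0.2057] tooly [0.9737 0.2276 0.004 ] z [ 0.004   0.0005 -1.    ] t 4.2667 j6 -0.010063794622995528 F [  8.7107   2.2454 -15.8231]
[ 0.1556 -1.4554 -0.0244]
```

Emit:
play_rows:
  increments:
    - {"offset": [0,0,2],"twist": 0,"grip": 0.2}
    - {"offset": [0,0,2],"twist": 0,"grip": 1}
    - {"offset": [0,0,2],"twist": 0,"grip": 1}
    - {"offset": [0,0,2],"twist": 0,"grip": 1}
    - {"offset": [0,0,2],"twist": 0,"grip": 1}

```text
time: 4.68
tool_pos: [0.4697, 0.181, 0.2053]
tool_rot: [0.0, 0.621, 0.784, 0.0]
contact_force: [-0.5, 0.4, -0.3]
gripper_width: 0.985
```

Emit:
play_rows:
  increments:
    - {"offset": [0,0,0],"twist": 0,"grip": 1}
    - {"offset": [0,0,-15],"twist": 0,"grip": 1}
    - {"offset": [0,0,-45],"twist": 0,"grip": 1}
    - {"offset": [0,0,-85],"twist": 0,"grip": 1}
    - {"offset": [0,0,-120],"twist": 0,"grip": 1}

```text
time: 5.1
tool_pos: [0.4692, 0.1809, 0.3261]
tool_rot: [-0.0, 0.621, 0.784, -0.0]
contact_force: [1.0, 0.8, 0.1]
gripper_width: 1.001
```

Emit:
play_rows:
  increments:
    - {"offset": [0,0,-40],"twist": 0,"grip": 1}
    - {"offset": [0,0,-80],"twist": 0,"grip": 1}
    - {"offset": [0,0,-120],"twist": 0,"grip": 1}
    - {"offset": [0,0,-150],"twist": 0,"grip": 1}
    - {"offset": [0,0,-150],"twist": 0,"grip": 1}

```text
time: 5.52
tool_pos: [0.47, 0.1811, 0.484]
tool_rot: [0.005, 0.621, 0.784, 0.006]
contact_force: [-0.4, 0.3, 2.1]
gripper_width: 0.997
```

```bash
python3 - <<'E'
from h import *
np.set_printoptions(precision=4,suppress=True)
to([.493,-.245,.475])
f=manip.grab_frame("top");s=manip.grab_frame("scene")
cv2.imwrite("pics/s1.png",np.hstack([cv2.resize(f[140:260,180:270],(450,600)),cv2.resize(s[150:220,230:280],(350,490),interpolation=3)if 0 else cv2.resize(s[150:234,230:279],(350,600),interpolation=3)]))
E
```

```text
offset mm [-420.1  -74.9    8. ] pos [0.47   0.1811 0.484 ] tooly [0.9735 0.2281 0.0144] z [ 0.014   0.0032 -0.9999] t 5.5167 j6 -0.010190179278772808 F [-0.4236  0.3457  2.1369]
```

View pics/s1.png

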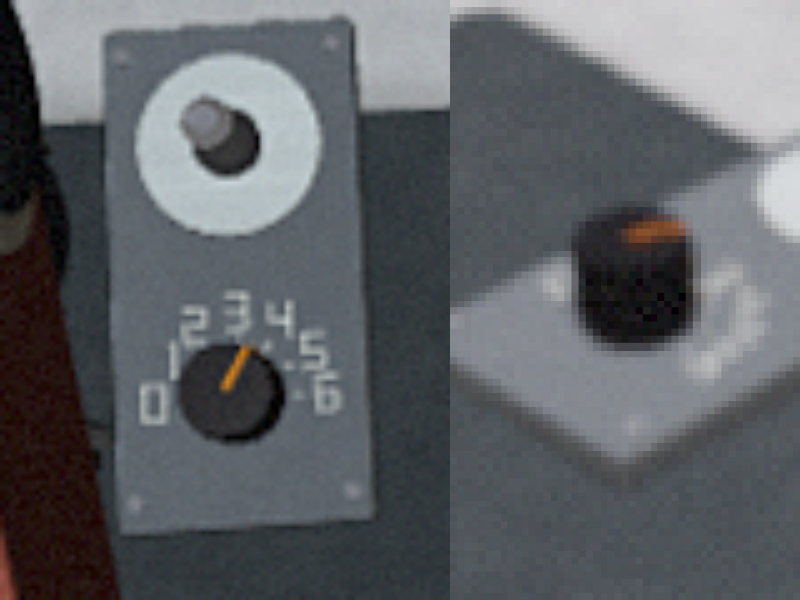

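Dial points to 4 (pointer 30° right of "3" straight up, released). Now to above the roll.

Emit:
play_rows:
  increments:
    - {"offset": [-38,-7,0],"twist": 0,"grip": 1}
    - {"offset": [-76,-14,0],"twist": 0,"grip": 1}
    - {"offset": [-115,-20,0],"twist": 0,"grip": 1}
    - {"offset": [-153,-27,0],"twist": 0,"grip": 1}
    - {"offset": [-190,-34,0],"twist": 0,"grip": 1}

```text
time: 6.03
tool_pos: [0.4792, -0.0134, 0.4719]
tool_rot: [-0.002, 0.621, 0.784, -0.001]
contact_force: [1.4, -0.1, 1.0]
gripper_width: 1.0
```

Emit:
play_rows:
  increments:
    - {"offset": [-38,-7,0],"twist": 0,"grip": 1}
    - {"offset": [-76,-14,0],"twist": 0,"grip": 1}
    - {"offset": [-115,-20,0],"twist": 0,"grip": 1}
    - {"offset": [-153,-27,0],"twist": 0,"grip": 1}
    - {"offset": [-190,-34,0],"twist": 0,"grip": 1}

```text
time: 6.45
tool_pos: [0.4894, -0.2065, 0.4718]
tool_rot: [-0.002, 0.621, 0.783, -0.0]
contact_force: [0.7, 0.8, 0.3]
gripper_width: 0.997
```

Emit:
play_rows:
  increments:
    - {"offset": [-38,-7,0],"twist": 0,"grip": 1}
    - {"offset": [-38,-7,0],"twist": 0,"grip": 1}
    - {"offset": [-38,-7,35],"twist": 0,"grip": 1}
    - {"offset": [-38,-7,70],"twist": 0,"grip": 1}
    - {"offset": [-38,-7,100],"twist": 0,"grip": 1}

```text
time: 6.87
tool_pos: [0.491, -0.2428, 0.3704]
tool_rot: [-0.002, 0.622, 0.783, -0.0]
contact_force: [-0.1, 0.1, -0.7]
gripper_width: 1.003
```

Emit:
play_rows:
  increments:
    - {"offset": [0,0,35],"twist": 0,"grip": 1}
    - {"offset": [0,0,65],"twist": 0,"grip": 1}
    - {"offset": [0,0,80],"twist": 0,"grip": 1}
    - {"offset": [0,0,80],"twist": 0,"grip": 1}
    - {"offset": [0,0,80],"twist": 0,"grip": 1}

```text
time: 7.28
tool_pos: [0.491, -0.2424, 0.2921]
tool_rot: [-0.003, 0.621, 0.784, -0.0]
contact_force: [0.9, 0.7, 0.4]
gripper_width: 1.002
```

```bash
python3 - <<'E'
from h import *
np.set_printoptions(precision=4,suppress=True)
f=manip.grab_frame("top");s=manip.grab_frame("scene")
for c in("scene","top"):
    for d in manip.tip_of("roll_center",c): print(c,d["p"],w(c,d["xyz"]))
to([.493,-.245,.187])
E
```

```text
scene 0.8 [ 0.4962 -0.2488  0.0217]
top 0.36 [ 0.4976 -0.2431  0.0254]
offset mm [ -1.4  -0.  109.7] pos [ 0.4924 -0.2434  0.2966] tooly [0.9736 0.2281 0.0022] z [ 0.0027 -0.0018 -1.    ] t 7.4833 j6 -0.8246990337493966 F [ 0.242   0.3444 -0.6822]
```

Emit:
play_rows:
  increments:
    - {"offset": [-2,1,30],"twist": 0,"grip": 1}
    - {"offset": [-2,1,60],"twist": 0,"grip": 1}
    - {"offset": [-2,1,85],"twist": 0,"grip": 1}
    - {"offset": [-2,1,105],"twist": 0,"grip": 1}
    - {"offset": [-2,1,107],"twist": 0,"grip": 1}

```text
time: 7.9
tool_pos: [0.4921, -0.2441, 0.1847]
tool_rot: [-0.003, 0.621, 0.784, -0.0]
contact_force: [0.2, 1.3, -0.4]
gripper_width: 1.001
```

Emit:
play_rows:
  increments:
    - {"offset": [0,0,0],"twist": 0,"grip": 0.85}
    - {"offset": [0,0,0],"twist": 0,"grip": 0.7}
    - {"offset": [0,0,0],"twist": 0,"grip": 0.6}
    - {"offset": [0,0,0],"twist": 0,"grip": 0.5}
    - {"offset": [0,0,0],"twist": 0,"grip": 0.4}

```text
time: 8.32
tool_pos: [0.4944, -0.2456, 0.1904]
tool_rot: [0.002, 0.621, 0.784, 0.0]
contact_force: [-0.2, 0.4, 6.8]
gripper_width: 0.5
```

Emit:
play_rows:
  increments:
    - {"offset": [0,0,0],"twist": 0,"grip": 0.3}
    - {"offset": [0,0,0],"twist": 0,"grip": 0.2}
    - {"offset": [0,0,0],"twist": 0,"grip": 0.2}
    - {"offset": [0,0,0],"twist": 0,"grip": 0.2}

```text
time: 8.65
tool_pos: [0.4944, -0.2456, 0.1904]
tool_rot: [0.002, 0.621, 0.784, 0.0]
contact_force: [-0.6, -0.2, 6.9]
gripper_width: 0.495
```

```bash
python3 - <<'E'
from h import *
np.set_printoptions(precision=4,suppress=True)
to([.493,-.245,.187])
E
```

```text
offset mm [ 0.9 -1.2  3.4] pos [ 0.4944 -0.2456  0.1904] tooly [0.9736 0.2281 0.0028] z [ 0.0035 -0.0024 -1.    ] t 8.65 j6 -0.8259052628375663 F [-0.6296 -0.2205  6.8652]
```

Emit:
play_rows:
  increments:
    - {"offset": [0,0,-10],"twist": 0,"grip": 0.2}
    - {"offset": [0,0,-30],"twist": 0,"grip": 0.2}
    - {"offset": [0,0,-55],"twist": 0,"grip": 0.2}
    - {"offset": [0,0,-85],"twist": 0,"grip": 0.2}
    - {"offset": [0,0,-115],"twist": 0,"grip": 0.2}

```text
time: 9.07
tool_pos: [0.4929, -0.2446, 0.3042]
tool_rot: [-0.0, 0.621, 0.784, -0.0]
contact_force: [0.9, -0.1, -1.2]
gripper_width: 0.5
```

Emit:
play_rows:
  increments:
    - {"offset": [0,0,-30],"twist": 0,"grip": 0.2}
    - {"offset": [0,0,-60],"twist": 0,"grip": 0.2}
    - {"offset": [0,0,-90],"twist": 0,"grip": 0.2}
    - {"offset": [0,0,-120],"twist": 0,"grip": 0.2}
    - {"offset": [0,0,-150],"twist": 0,"grip": 0.2}

```text
time: 9.48
tool_pos: [0.4927, -0.2445, 0.4552]
tool_rot: [0.001, 0.621, 0.784, 0.0]
contact_force: [-0.0, 0.7, -1.4]
gripper_width: 0.499
```

Emit:
play_rows:
  increments:
    - {"offset": [0,0,-15],"twist": 0,"grip": 0.2}
    - {"offset": [0,0,-20],"twist": 0,"grip": 0.2}
    - {"offset": [0,0,-20],"twist": 0,"grip": 0.2}
    - {"offset": [0,0,-20],"twist": 0,"grip": 0.2}

```text
time: 9.82
tool_pos: [0.493, -0.2447, 0.4718]
tool_rot: [-0.001, 0.621, 0.784, -0.0]
contact_force: [-0.6, 0.1, -1.5]
gripper_width: 0.502
```

```bash
python3 - <<'E'
from h import *
np.set_printoptions(precision=4,suppress=True)
f=manip.grab_frame("top");s=manip.grab_frame("scene")
cv2.imwrite("pics/s2.png",s)
for c in("scene","top"):
    for d in manip.tip_of("roll_center",c): print(c,d["p"],w(c,d["xyz"]))
to([.5785,.1875,.475]);print(manip.state()["gripper_width"])
E
```

```text
scene 0.67 [ 0.4897 -0.2462  0.3031]
offset mm [401.5 181.6  -3.9] pos [ 0.4931 -0.2448  0.4705] tooly [ 0.9737  0.2279 -0.0024] z [-0.0029  0.0019 -1.    ] t 10.0167 j6 -0.825891061643494 F [ 0.0356  0.2827 -0.6404]
0.49628845360068413
```

View pics/s2.png

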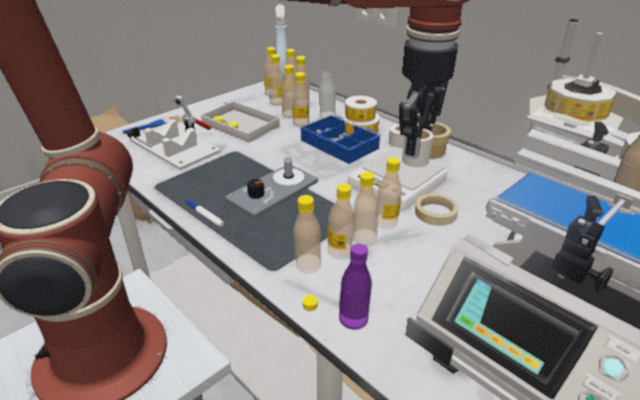

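Roll held at scene (417,148), bottles undisturbed. Carrying over the row (roll underside about 0.28 m, bottle tops 0.166 m).

Emit:
play_rows:
  increments:
    - {"offset": [20,9,0],"twist": 0,"grip": 0.2}
    - {"offset": [50,23,0],"twist": 0,"grip": 0.2}
    - {"offset": [84,38,0],"twist": 0,"grip": 0.2}
    - {"offset": [118,53,0],"twist": 0,"grip": 0.2}
    - {"offset": [150,68,0],"twist": 0,"grip": 0.2}

```text
time: 10.43
tool_pos: [0.5252, -0.0817, 0.4715]
tool_rot: [-0.001, 0.622, 0.783, -0.0]
contact_force: [0.4, 0.1, -0.3]
gripper_width: 0.495
```

Emit:
play_rows:
  increments:
    - {"offset": [33,15,0],"twist": 0,"grip": 0.2}
    - {"offset": [66,30,0],"twist": 0,"grip": 0.2}
    - {"offset": [99,45,0],"twist": 0,"grip": 0.2}
    - {"offset": [132,60,0],"twist": 0,"grip": 0.2}
    - {"offset": [165,75,0],"twist": 0,"grip": 0.2}

```text
time: 10.85
tool_pos: [0.5606, 0.0963, 0.4715]
tool_rot: [-0.001, 0.621, 0.784, -0.001]
contact_force: [1.3, 0.2, -0.8]
gripper_width: 0.498
```

Emit:
play_rows:
  increments:
    - {"offset": [33,15,0],"twist": 0,"grip": 0.2}
    - {"offset": [62,28,0],"twist": 0,"grip": 0.2}
    - {"offset": [80,36,0],"twist": 0,"grip": 0.2}
    - {"offset": [86,38,0],"twist": 0,"grip": 0.2}
    - {"offset": [86,38,20],"twist": 0,"grip": 0.2}

```text
time: 11.27
tool_pos: [0.5787, 0.1885, 0.4561]
tool_rot: [0.002, 0.62, 0.784, 0.002]
contact_force: [0.4, -0.3, 0.7]
gripper_width: 0.5
```

Emit:
play_rows:
  increments:
    - {"offset": [0,0,30],"twist": 0,"grip": 0.2}
    - {"offset": [0,0,60],"twist": 0,"grip": 0.2}
    - {"offset": [0,0,90],"twist": 0,"grip": 0.2}
    - {"offset": [0,0,110],"twist": 0,"grip": 0.2}
    - {"offset": [0,0,120],"twist": 0,"grip": 0.2}

```text
time: 11.68
tool_pos: [0.5767, 0.1858, 0.3276]
tool_rot: [-0.002, 0.622, 0.783, -0.003]
contact_force: [0.4, -0.1, -0.6]
gripper_width: 0.499
```

Emit:
play_rows:
  increments:
    - {"offset": [0,0,10],"twist": 0,"grip": 0.2}
    - {"offset": [0,0,20],"twist": 0,"grip": 0.2}
    - {"offset": [0,0,25],"twist": 0,"grip": 0.2}
    - {"offset": [0,0,25],"twist": 0,"grip": 0.2}
    - {"offset": [0,0,25],"twist": 0,"grip": 0.2}

```text
time: 12.1
tool_pos: [0.5784, 0.1869, 0.3085]
tool_rot: [0.0, 0.621, 0.784, 0.0]
contact_force: [-0.5, 0.2, -1.3]
gripper_width: 0.5
```

```bash
python3 - <<'E'
from h import *
np.set_printoptions(precision=4,suppress=True)
f=manip.grab_frame("top");s=manip.grab_frame("scene")
a=cv2.resize(s[105:225,225:345],(600,600),interpolation=3)
b=cv2.resize(f[120:240,190:230],(200,600),interpolation=3)
cv2.imwrite("pics/s3.png",np.hstack([a,b]))
for c in("scene","top"):
  for n in("roll_center","spindle_tip","bottle_0"):
    for d in manip.tip_of(n,c): print(c,n,d["p"],w(c,d["xyz"]))
to([.5785,.1875,.2804]);print(manip.state()["gripper_width"])
E
```

```text
scene roll_center 0.58 [0.5784 0.1844 0.1436]
scene spindle_tip 0.67 [0.5817 0.1857 0.0831]
scene bottle_0 0.93 [ 0.6334 -0.0897  0.0036]
scene bottle_0 0.84 [ 0.367  -0.2436  0.0016]
scene bottle_0 0.79 [ 0.5541 -0.0983  0.0019]
scene bottle_0 0.66 [ 0.4787 -0.0902 -0.0047]
scene bottle_0 0.6 [ 0.4029 -0.0746  0.0011]
top roll_center 0.38 [0.5795 0.192  0.1436]
top spindle_tip 0.7 [0.5784 0.1906 0.0802]
top spindle_tip 0.59 [ 0.404  -0.0735 -0.0002]
top bottle_0 0.97 [ 0.4776 -0.0869 -0.0023]
top bottle_0 0.88 [ 0.3621 -0.237   0.0006]
top bottle_0 0.72 [ 0.5531 -0.1014  0.0041]
top bottle_0 0.65 [ 0.6309 -0.0957 -0.0016]
top bottle_0 0.55 [ 0.4046 -0.0763  0.0013]
offset mm [ 0.5  0.4 27.7] pos [0.5782 0.1869 0.3081] tooly [0.9737 0.228  0.0006] z [ 0.0006  0.0001 -1.    ] t 12.5 j6 -0.039861067284217615 F [-0.0836 -0.5063  0.0659]
0.5005099569101965
```

View pics/s3.png

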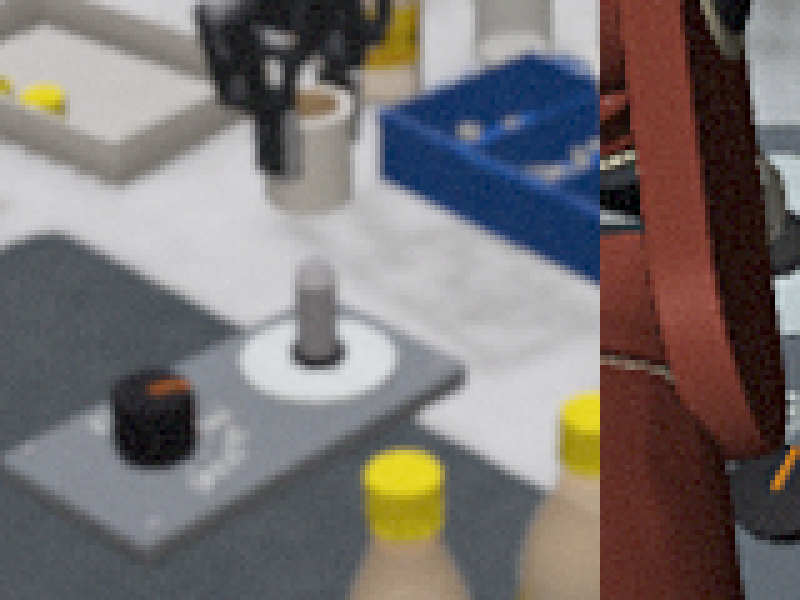

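The crop shows the roll upright above the spindle at crop (309,150), spindle at (317,300); dial pointer unchanged. Checking the sideways alignment numerically.

```bash
python3 - <<'E'
from h import *
np.set_printoptions(precision=4,suppress=True,linewidth=200)
k=cal("scene");T=np.array(k["T"]);print(k["fx"],"camera right",T[:3,0])
for z in(.166,.145,.125,.08,.05):print(z,np.round(px("scene",[.5785,.1875,z]),2))
s=manip.grab_frame("scene");g=cv2.cvtColor(s,6).astype(int)
for r in(142,143,144,163,166,168,170): print(r,"c274:",g[r,274:302])
E
```

```text
491.24655202551673 camera right [ 0.7245 -0.6892 -0.005 ]
0.166 [285.63 126.24]
0.145 [285.96 134.15]
0.125 [286.28 141.55]
0.08 [286.96 157.69]
0.05 [287.4  168.09]
142 c274: [210 211 206 186 145 132 137 133 139 141 148 155 154 154 152 148 148 149 140 136 137 165 192 197 194 193 189 183]
143 c274: [209 210 207 189 151 138 143 148 147 151 153 157 153 155 152 151 150 145 144 134 132 159 187 192 190 190 192 191]
144 c274: [208 211 207 192 152 139 145 148 151 151 154 156 155 154 155 150 148 147 143 134 138 160 185 188 189 190 192 192]
163 c274: [205 208 207 208 207 206 207 208 206 190 140 112 116 126 122 117 112 123 171 201 206 205 201 199 197 197 194 193]
166 c274: [207 206 208 208 208 208 207 200 189 169 128 102 111 112 114 106 105 104 125 153 169 182 191 199 203 205 204 200]
168 c274: [201 201 199 192 182 171 157 152 153 144 129 108 109 109 112 111 104 111 140 166 167 164 158 158 160 174 185 194]
170 c274: [162 162 160 160 173 185 198 206 211 200 160 114 107 112 111 109 107 123 174 211 218 216 213 205 196 182 165 159]
```

Two independent comparisons say the roll should shift about +1 mm in x. Final descent with that correction.

Emit:
play_rows:
  increments:
    - {"offset": [-0.5,1,8],"twist": 0,"grip": 0.2}
    - {"offset": [-0.5,1,16],"twist": 0,"grip": 0.2}
    - {"offset": [-0.5,1,23],"twist": 0,"grip": 0.2}
    - {"offset": [-0.5,1,27],"twist": 0,"grip": 0.2}
    - {"offset": [-0.5,1,27],"twist": 0,"grip": 0.2}

```text
time: 12.97
tool_pos: [0.5785, 0.1864, 0.2783]
tool_rot: [-0.001, 0.621, 0.784, -0.001]
contact_force: [-0.2, 0.3, -0.4]
gripper_width: 0.498
```

Emit:
play_rows:
  increments:
    - {"offset": [0,0,0],"twist": 0,"grip": 0.2}
    - {"offset": [0,0,0],"twist": 0,"grip": 0.2}
    - {"offset": [0,0,0],"twist": 0,"grip": 0.2}
    - {"offset": [0,0,0],"twist": 0,"grip": 0.2}

```text
time: 13.3
tool_pos: [0.5794, 0.1866, 0.2813]
tool_rot: [0.0, 0.621, 0.784, 0.0]
contact_force: [0.2, 0.4, -1.5]
gripper_width: 0.498
```

```bash
python3 - <<'E'
from h import *
np.set_printoptions(precision=4,suppress=True,linewidth=200)
s=manip.grab_frame("scene");g=cv2.cvtColor(s,6).astype(int)
for r in(146,148,150,163): print(r,"c274:",g[r,274:302])
cv2.imwrite("pics/s4.png",cv2.resize(s[115:205,235:335],None,fx=6,fy=6,interpolation=3))
for z in (.09,.08): print(px("scene",[.5795,.1868,z]))
for n in("roll_center","spindle_tip"):
    for d in manip.tip_of(n,"scene"): print(n,d["p"],w("scene",d["xyz"]))
to([.5795,.1868,.2804]);print(manip.state()["gripper_width"])
E
```

```text
146 c274: [209 204 175  99  36  35  33  43  73  98 107 115 132 151 154 152 150 148 146 140 134 143 160 182 186 189 190 192]
148 c274: [206 206 188 133  66  38  28  32  59  92 105 107 129 149 152 153 151 147 147 139 133 141 166 184 185 188 189 190]
150 c274: [209 207 203 185 145 111  93  82  90 106 112 114 134 151 152 152 146 147 146 140 134 144 168 183 183 184 183 186]
163 c274: [205 207 206 206 207 207 206 208 205 188 139 113 117 125 126 116 114 125 172 200 207 203 203 200 197 198 195 195]
(np.float64(287.29944429994623), np.float64(154.12641456265095))
(np.float64(287.4465240055563), np.float64(157.6565453563952))
roll_center 0.87 [0.5763 0.1837 0.1134]
spindle_tip 0.71 [0.5813 0.1856 0.0888]
offset mm [0.2 0.3 0.7] pos [0.5793 0.1866 0.2811] tooly [0.9737 0.228  0.0006] z [ 0.0006  0.0001 -1.    ] t 13.45 j6 -0.040599450898126395 F [-0.0991 -0.1614 -0.2406]
0.5003200173230167
```

View pics/s4.png

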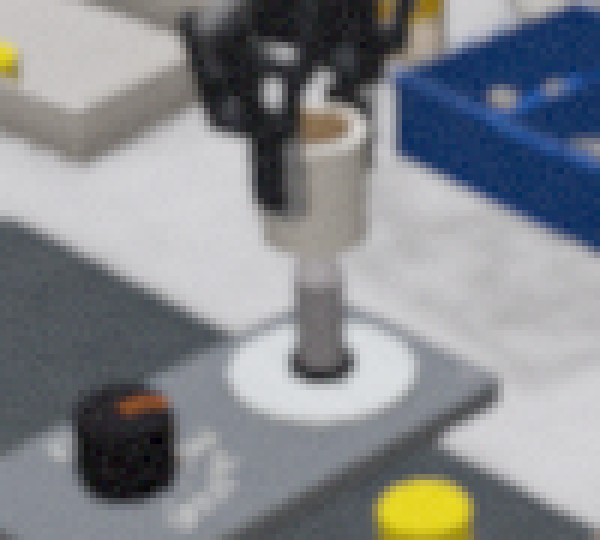

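The roll is over the spindle, level, gap visible only from the side; one more numeric check of height/depth.

```bash
python3 - <<'E'
from h import *
np.set_printoptions(precision=1,suppress=True,linewidth=220)
s=cv2.cvtColor(manip.grab_frame("scene"),6).astype(int)
print("rows130-162 at u=281,284,287,290,293 and 295");
for u in(281,284,287,290,293,295): print(u,s[130:163,u])
print("disc col288 rows166-190",s[164:190,288],"row176",s[176,268:310])
a=np.linspace(0,2*np.pi,400)
def ell(c,r,z):
    P=np.array([px("scene",[c[0]+r*np.cos(t),c[1]+r*np.sin(t),z]) for t in a]); return np.r_[P.min(0),P.max(0)]
for n,r,z in(("bottom",.022,.0907),("top",.022,.1387),("hole top",.012,.1387),("disc",.04,.024)): print(n,ell((.5793,.1866),r,z))
P=np.array([px("scene",[.5793+.022*np.cos(t),.1866+.022*np.sin(t),.0907]) for t in a]); 
for u in(281,284,287,290,293): print(u,P[(abs(P[:,0]-u)<.3)][:,1].max())
E
```

```text
rows130-162 at u=281,284,287,290,293 and 295
281 [164 159 137  98  53  41  40  25  32  40  49  45  43  40  41  44  41  35  30  48  78 115 134 147 145 147 161 187 203 205 206 207 208]
284 [ 52  64  67  59  44  54  57  72  81  96 106 106 112 104 107 103 110 106 107 102 110 121 140 151 151 153 155 158 172 169 167 157 146]
287 [197 203 202 172 132 115 113 114 129 167 177 165 155 155 150 151 152 153 149 148 153 153 153 154 154 154 154 158 161 163 166 162 144]
290 [ 41  73 134 150 135 111 111 114 145 184 181 157 149 150 150 150 148 152 151 149 148 152 150 149 147 149 152 152 155 151 152 149 133]
293 [ 35  29  81 145 178 177 177 191 197 178 148 141 139 139 141 140 140 139 139 140 144 138 142 141 141 145 164 183 192 193 194 200 201]
295 [ 93  87  54  70 136 176 192 182 148 121 106 106 112 120 134 139 139 138 144 143 143 147 147 143 152 169 182 187 186 190 192 197 200]
disc col288 rows166-190 [110 114 113 111 114 110 111 110 111 112 113 111  87  48 115 191 217 221 220 218 204 176 143 134 135 135] row176 [140 139 141 141 163 193 216 218 217 218 219 218 221 216 201 140  74  60  75  83  87  80  73  51  63 122 185 217 221 220 222 220 219 219 217 204 170 144 138 138 140 140]
bottom [278.4 149.7 296.2 158.3]
top [277.5 132.5 295.6 140.7]
hole top [281.6 134.3 291.5 138.8]
disc [272.6 169.  303.9 185.3]
281 157.2915790541703
284 158.0951043531695
287 158.27874951173484
290 158.02622311404764
293 157.193277904001
```

Emit:
play_rows:
  increments:
    - {"offset": [0,0,1],"twist": 0,"grip": 0.2}
    - {"offset": [0,0,1],"twist": 0,"grip": 0.2}
    - {"offset": [0,0,1],"twist": 0,"grip": 0.2}
    - {"offset": [0,0,1],"twist": 0,"grip": 0.2}
    - {"offset": [0,0,1],"twist": 0,"grip": 0.2}

```text
time: 13.92
tool_pos: [0.5792, 0.1866, 0.2797]
tool_rot: [-0.0, 0.621, 0.784, -0.0]
contact_force: [1.1, 0.2, -1.1]
gripper_width: 0.498
```

```bash
python3 - <<'E'
from h import *
to([.5795,.1868,.2804]);print(manip.state()["gripper_width"]);print(manip.job_done())
E
```

```text
offset mm [ 0.2  0.4 -0.7] pos [0.57918974 0.18655837 0.27967   ] tooly [ 9.73677463e-01  2.27930240e-01 -6.68976884e-05] z [-6.49733616e-05 -1.59460648e-05 -9.99999998e-01] t 13.9167 j6 -0.04058556986990045 F [ 1.13948742  0.15021229 -1.1376791 ]
0.4976605926371783
the job is handed in; nothing more can be done
None
```

I turned the dial from 2 to 4 and let go of it. Then I carried the white roll over the bottle row and handed the job in, at 13.9 s, with the roll still gripped above the spindle.

- **Dial:** the pointer still shows 4 in the later pictures.
- **Bottles:** detections after the carry match their starting places to within a few mm, which is the network's own accuracy.
- **Roll:** the tool is vertical, the grip opening is about 42 mm on the 44 mm roll, and there is no contact force beyond sensor noise (about 1 N).
- **Centring:** sideways in the scene image, the roll and spindle agree to under 1 mm. Along the camera's line of sight I could only check to about 1–3 mm.
- **Gap:** the arm position puts the air gap at about 9.3 mm. The roll's lower edge sat 0.6–0.8 pixels higher in the image than expected, so the gap may be nearer 11 mm, or the roll slightly farther from the camera. I lowered it 1–2 mm as a compromise.
- **Disagreement:** the networks' last position reports put the roll about 5 mm from the spindle. I trusted the edge measurements and the arm position over that.

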